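# Stand up the fallen multimeter and put it back in its dock

## Robot

A 6-joint arm with a two-finger parallel gripper is mounted at the origin on the work surface. World frame = base frame: x ahead of the robot, y to its left, z up, the work surface at z = 0. Lengths are in m, angles in degrees, forces in N, time in s.
With the tool pointing down it reaches from about 0.375 to 0.75 m from the base axis. Payload 9 kg.
Tool frame: the origin (TCP) lies where the fingers leave the gripper's body, on its centre line; the fingertips stand 73 mm ahead of it and the grasp point (between the pads) lies 54 mm ahead of it (robot.tip_reach is the distance from the TCP to the fingertips, in m); z points along the fingers, y is the line along which they close (so a half turn about z gives the same grasp; the last joint's range is limited). The gripper opens to 85 mm and grips with 20 to 120 N. Pads are 22 mm wide; open, the fingers measure 114 mm over their backs; the gripper's body (76 mm by 85 mm) begins 54 mm behind the grasp point. The pads swing forward as they close: fully open they stand 13 mm farther back than shut.
Start: joints at [-88.39, 5.964, 5.575, 89.605, 0, 77.527], TCP at [0.146, -0.582, 0.304] pointing down, gripper open.
Joint ranges: [-171.21, 171.21], [-48.23, 106.86], [-62.78, 66.21], [-105.2, 120.99], [-86.42, 89.51], [-180, 180]. Speed limits (degrees/s): [127.2, 127.2, 147.25, 180, 180, 180].

## Interface

Orientations are given as [roll, pitch, yaw] about the fixed x, y, z axes, in that order (R = Rz(yaw) Ry(pitch) Rx(roll)).
In Python, from plant import robot gives the robot as it stands. Calls block until the motion is done:
- robot.move_pose(position, orientation): joint-space move of the TCP to a pose.
- robot.line_to(position, vel=0.15, rotation=None, guard=None): straight line of the TCP; rotation=None keeps the orientation; vel is the mean speed in m/s. With guard (N) it stops when the force on the tool has changed by that much, and returns True; else False.
- robot.goto_joints(angles): joint-space move.
- robot.set_gripper(opening): finger opening in m; the grip force is fixed at half the most; returns when the fingers have stopped.
- robot.pause(seconds).
- robot.ik(position, orientation): joint angles nearest the present ones, or None.
- robot.observe(): the state.
- robot.grab_frame(name): name is "scene" or "top" or "wrist"; returns the picture (480x640x3 uint8, blue, green, red); there is no depth.
- robot.get_calibration(name): a dict with "vertical_fov" (degrees; the focal length in pixels is half the picture's height over the tangent of half this angle, whatever the lens; pixels are square), "cx", "cy" (the principal point, pixels), "k1" (the pictures are not rectified: a ray, as slopes to the right and down, at radius r is drawn at 1 + k1 r^2 times it, then the intrinsics apply), "rvec" (rotation vector, rad) and "tvec" (3), from world to camera coordinates, as OpenCV has them. Camera axes: x right, y down, z forward; pixel columns grow to the right and rows downward; lengths in m; the calibration is good to about 2 mm. A picture is of the moment at which its call begins: read the wrist's pose just before it. get_calibration takes no time and is no camera call; for the wrist camera it gives the pose at the moment of the call.
A pose or a line that the arm cannot do raises robot.IKError and nothing moves.
- robot.job_done(): hands the job in; it is judged then, once.
The state is a dict: "time": time; "q": joint angles; "qvel": joint speeds; "joint_torque": joint torques, N m; "tool_pos": TCP position; "tcp_rot": TCP orientation; "ft_force": force on the tool from outside, world axes, zero at the start; "torque": the same for the moment, N m; "gripper_width": finger opening in m; "gripper_force": force on a finger pad.
Only numpy, scipy, OpenCV 4.12 (cv2) and the standard library are available. Lean on these libraries where they do the work, as an engineer would, in place of code of your own. Each camera call takes 0.05 s, during which the arm holds its last target. There are 200 camera calls.

## Task

One of the hand-held multimeters has fallen flat on the bench. Stand it upright on its foot on the open bench and let go of it; then take it again and set it upright, right down on the floor of the free bay of the charging dock, with its screen facing out of the dock's front like the others. Do not drop it or let it fall over, and leave the other two meters, the hard drive and the screwdriver as they are.

Things in the scene. Friction and masses are not known exactly. Their poses are not given: they have to be found in the camera images.
- meter: the fallen multimeter: a closed yellow box, upright 136 mm tall, 60 wide, 34 thick, 0.18 to 0.37 kg, balanced mid-way. Origin: centre of its foot (the 34 x 60 mm lower end). z runs from foot to top, -x out of the front (screen) face, y along the width; the back is flat. At the start it lies on its back on the bench (z = 0), screen up, 34 mm high, its top pointing roughly away from the robot.
- meter_screen (a point): the middle of the meter's screen, on the front face, 105 mm above the foot; same axes as the meter. Below it on the front is a round black selector knob, 28 mm across, 6 mm proud, its centre 55 mm above the foot.
- dock: grey charging dock fixed to the bench. Base plate 90 mm deep (x), 250 wide (y), 12 thick; origin under its centre, z up, front = -x, roughly towards the robot. Three bays, at y = -78, 0, 78 mm; any one may be free. Beside each bay stand cheeks 46 deep, 6 thick, rising 120 above the plate. Bays are open at front, back and top but for a 10 mm high, 6 mm thick lip along front and back.
- free_bay: floor of the empty bay: origin at its centre, 12 mm above the bench; z up, -x to the dock's front. A meter is home with its origin here and its axes along these. The bay is 72 mm wide between cheeks (6 mm to spare at each side of a meter: no room for fingers there) and 46 mm deep between the lips (6 mm to spare in front and behind; fingers fit above the lips).
- meter_left: another hand-held multimeter of exactly the same make, shape and size as meter, already standing in one of the dock's other bays with its screen to the front. Same origin and axes. Leave it there.
- meter_right: another hand-held multimeter of exactly the same make, shape and size as meter, already standing in one of the dock's other bays with its screen to the front. Same origin and axes. Leave it there.
- drive: bystander: a bare 3.5-inch hard drive lying flat, 147 x 101 x 26 mm (x, y, z), loose, origin at the centre of its underside.
- driver: bystander: a screwdriver 170 mm long lying loose on the bench along its x, handle to -x.
Not all that is in view belongs to the job. Leave any orange or purple look-alike of the meter alone.

How it is judged (in metres and radians):
On the way:
1. the meter stands upright on its foot on the bench, let go (angle between meter's own z axis and vertical below 0.08 rad and height (world z) of meter below 0.005 m and contact force between meter and the fingers below 0.1 N and contact force between meter and the arm below 0.1 N and linear speed of meter below 0.03 m/s), for 0.3 s.
At the end, for the whole second after the job is handed in: The meter stands upright (within 0.08 rad) and at rest on the floor of the free bay (its foot within 4 mm of the floor's height, within 9 mm of the bay's centre either way), screen to the dock's front, touched by nothing of the robot; the other things are where they were (angle between meter's own z axis and vertical below 0.08 rad and z of meter in the frame of free_bay between -0.004 and 0.004 m and x of meter in the frame of free_bay between -0.009 and 0.009 m and y of meter in the frame of free_bay between -0.009 and 0.009 m and x of meter_screen in the frame of free_bay below -0.005 m and contact force between meter and the fingers below 0.1 N and contact force between meter and the arm below 0.1 N and linear speed of meter below 0.03 m/s).
It fails at once if the meter was dropped or fell over (it moved faster than 0.5 m/s with no finger touching it, as after a fall of 13 mm or more) (linear speed of meter above 0.5 m/s and contact force between meter and the fingers below 0.05 N).
It fails at once if one of the docked meters was moved more than 12 mm or tipped (distance of any of meter_left, meter_right from where it was at the start of the episode above 0.012 m or angle between any of meter_left, meter_right's own z axis and vertical above 0.2 rad).
It fails at once if the hard drive or the screwdriver was moved more than 20 mm (distance of any of drive, driver from where it was at the start of the episode above 0.02 m).
It also fails if it takes over 61 s, if anything falls off the work surface, if the arm or the gripper's body presses on something with over 40 N, if the wrist force passes 120 N, or if a joint passes its speed limit or range.

## Working session

There is one attempt and no reset: what is moved stays moved. The work goes in short steps, each a Python script; the robot and the scene stay as the last script left them, time stands still between calls to the robot, and variables do not carry over. Pictures are saved under pics/ and viewed, at most 10 in all, crops included, and the job is handed in when it is done.

```bash
ls; mkdir -p pics
python3 - <<'E'
from plant import robot
import cv2
print(robot.observe())
for n in("scene","top"):
    cv2.imwrite(f"pics/{n}0.png",robot.grab_frame(n)); print(n,robot.get_calibration(n))
E
```

```text
pics
{'time': 0.0, 'q': array([-8.83909900e+01,  5.99979949e+00,  5.52643927e+00,  8.96051238e+01,
       -6.82607785e-04,  7.75257584e+01]), 'qvel': array([ 0.01338853, -0.04650821,  0.070733  ,  0.04938887, -0.04543048,
        0.03681142]), 'joint_torque': array([-5.23960250e-05, -5.56934524e+01,  5.03645182e+01,  1.71501719e-02,
       -4.19066373e-04,  4.98113593e-06]), 'tool_pos': array([ 0.14598872, -0.58171596,  0.30310424]), 'tcp_rot': array([-1.79923221e+02, -1.62861091e-02,  1.40832412e+01]), 'ft_force': array([-0.05398188, -0.17044677, -0.31057226]), 'torque': array([ 0.01373133,  0.08444448, -0.05101826]), 'gripper_force': 0.0, 'gripper_width': 0.08539499773737268}
scene {'vertical_fov': 52.68092622734064, 'cx': 319.2466193595033, 'cy': 242.17146274594623, 'k1': 0.0354160270910901, 'rvec': array([ 2.20505425,  1.00772385, -0.38016002]), 'tvec': array([-0.38224207, -0.28114789,  1.26444746])}
top {'vertical_fov': 44.38835496309868, 'cx': 317.36095167309986, 'cy': 240.30963307552094, 'k1': -0.12286927394123244, 'rvec': array([ 2.14375677, -2.15625968,  0.18399052]), 'tvec': array([-0.02232264,  0.57661475,  1.09900237])}
```

View pics/top0.png

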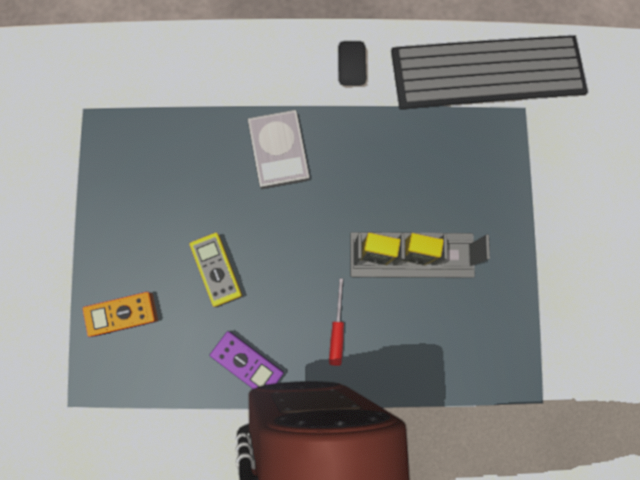

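View pics/scene0.png

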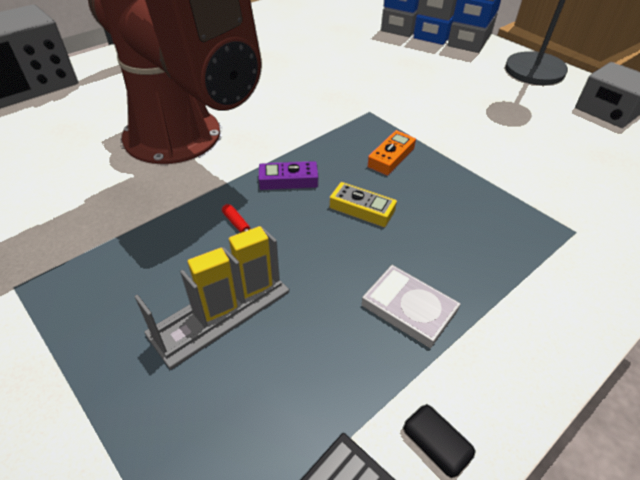

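The top view (up = +x, left = +y) shows the fallen yellow meter at about (215,270), with its top up and to the left. The dock is at about (415,255), with its right-hand bay free at about (457,255). The driver is at (338,320) and the drive at (279,148). The scene view agrees. Next I'll measure the meter and dock.

```bash
cat > h.py <<'E'
import numpy as np, cv2
from plant import robot
from scipy.spatial.transform import Rotation as Ro
def rays(c,px):
    f=240/np.tan(np.radians(c["vertical_fov"]/2)); px=np.asarray(px,float).reshape(-1,2)
    d=(px-[c["cx"],c["cy"]])/f; u=d.copy()
    for _ in range(20): u=d/(1+c["k1"]*(u**2).sum(1,keepdims=True))
    R=cv2.Rodrigues(c["rvec"])[0]
    return -R.T@c["tvec"], np.c_[u,np.ones(len(u))]@R
def onplane(c,px,z):
    o,d=rays(c,px); return o+d*((z-o[2])/d[:,2:])
def yellow(img):
    h=cv2.cvtColor(img,cv2.COLOR_BGR2HSV); return cv2.inRange(h,(24,120,80),(36,255,255))
E
python3 - <<'E'
from h import *
c=robot.get_calibration("top"); im=cv2.imread("pics/top0.png")
m=yellow(im); cs,_=cv2.findContours(m,cv2.RETR_EXTERNAL,cv2.CHAIN_APPROX_NONE)
for k in cs:
    if cv2.contourArea(k)<200: continue
    x=k.reshape(-1,2).mean(0); z=0.034 if x[0]<300 else .148
    P=onplane(c,k,z)[:,:2]; r=cv2.minAreaRect((P*1000).astype(np.float32)); print(x,r,cv2.boxPoints(r).round().tolist())
# dock plate: front corners & back-right
print(onplane(c,[[351,277],[474,277],[474,235]],.012).round(4))
cv2.imwrite("pics/dock.png",cv2.resize(im[215:295,335:505],None,fx=4,fy=4,interpolation=cv2.INTER_CUBIC))
print(robot.tip_reach)
for rr in (.45,.5,.55,.6):
  for tilt in (90,75,60):
    for dz in (.09,.12):
      d=np.array([np.cos(np.radians(20)),np.sin(np.radians(20)),0])
      # tool z = horizontal outwards, pitched down by 90-tilt
      z=d*np.sin(np.radians(tilt))-np.array([0,0,1])*np.cos(np.radians(tilt)); y=np.array([-d[1],d[0],0])
      res=[]
      for s in(1,-1):
        R=Ro.from_matrix(np.c_[np.cross(s*y,z),s*y,z]); q=robot.ik(d*rr+[0,0,dz]-.054*z,R.as_euler("xyz",degrees=True))
        res.append(None if q is None else np.round(q).tolist())
      print(rr,tilt,dz,res)
E
```

```text
[423.66055046 245.46788991] ((551.402587890625, -213.67724609375), (66.06436920166016, 39.25066375732422), 83.74755859375) [[528.0, -244.0], [567.0, -249.0], [575.0, -183.0], [535.0, -179.0]]
[381.96226415 245.41509434] ((550.272705078125, -136.86904907226562), (63.7275505065918, 39.3664665222168), 78.75708770751953) [[525.0, -164.0], [563.0, -172.0], [576.0, -109.0], [537.0, -102.0]]
[215.23033708 269.42134831] ((522.51220703125, 173.84503173828125), (135.96006774902344, 60.44633102416992), 21.715208053588867) [[448.0, 177.0], [471.0, 121.0], [597.0, 171.0], [574.0, 227.0]]
[[ 0.5075 -0.0925  0.012 ]
 [ 0.5055 -0.3404  0.012 ]
 [ 0.5909 -0.3443  0.012 ]]
0.0726
0.45 90 0.09 [None, None]
0.45 90 0.12 [None, None]
0.45 75 0.09 [None, None]
0.45 75 0.12 [None, None]
0.45 60 0.09 [None, None]
0.45 60 0.12 [None, None]
0.5 90 0.09 [None, None]
0.5 90 0.12 [None, None]
0.5 75 0.09 [None, None]
0.5 75 0.12 [None, None]
0.5 60 0.09 [None, None]
0.5 60 0.12 [None, None]
0.55 90 0.09 [None, None]
0.55 90 0.12 [None, None]
0.55 75 0.09 [None, None]
0.55 75 0.12 [None, None]
0.55 60 0.09 [None, None]
0.55 60 0.12 [None, None]
0.6 90 0.09 [None, None]
0.6 90 0.12 [None, None]
0.6 75 0.09 [None, None]
0.6 75 0.12 [None, None]
0.6 60 0.09 [None, None]
0.6 60 0.12 [None, None]<sys>:0: UserWarning: Gimbal lock detected. Setting third angle to zero since it is not possible to uniquely determine all angles.
```

View pics/dock.png

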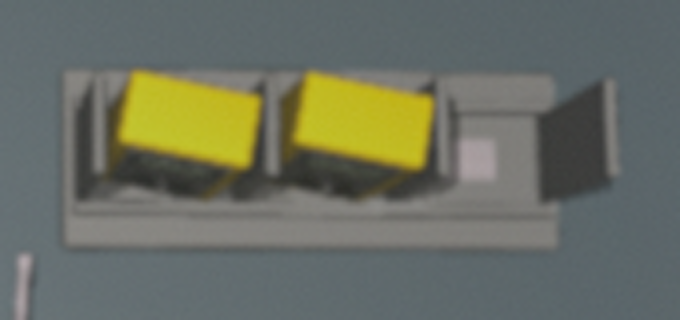

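```bash
cat >> h.py <<'E'
def pose(az,tilt,s=1):
    "tool z pointing along azimuth az, tilt from straight down; tool y horizontal"
    a,t=np.radians([az,tilt]); d=np.array([np.cos(a),np.sin(a),0])
    z=d*np.sin(t)-np.array([0,0,1])*np.cos(t); y=s*np.array([-d[1],d[0],0])
    R=Ro.from_matrix(np.c_[np.cross(y,z),y,z]); return z,R.as_euler("xyz",degrees=True)
E
python3 -W ignore - <<'E'
from h import *
b=20
for az in (b,b+90,b-90,b+45,b-45,b+180):
  for tilt in (0,45,70,80,90):
    out=[]
    for h in (.09,.15):
      for r in (.4,.5,.6,.7):
        ok=''
        for s in (1,-1):
          z,e=pose(az,tilt,s); q=robot.ik(np.array([r*np.cos(np.radians(b)),r*np.sin(np.radians(b)),h])-.054*z,e)
          if q is not None: ok+=f"{s:+d}"; last=np.round(q).tolist()
        if ok: out.append((h,r,ok,last))
    print(az-b,tilt,[o[:3] for o in out],out[-1][3] if out else '')
E
```

```text
0 0 [(0.09, 0.4, '+1-1'), (0.09, 0.5, '+1-1'), (0.09, 0.6, '+1-1'), (0.09, 0.7, '+1-1'), (0.15, 0.4, '+1-1'), (0.15, 0.5, '+1-1'), (0.15, 0.6, '+1-1'), (0.15, 0.7, '+1-1')] [9.0, 24.0, 16.0, 82.0, 0.0, 169.0]
0 45 [(0.09, 0.7, '+1-1'), (0.15, 0.7, '+1-1')] [5.0, -26.0, -46.0, 26.0, 11.0, 169.0]
0 70 [] 
0 80 [] 
0 90 [(0.09, 0.7, '+1-1')] [2.0, 17.0, -61.0, -78.0, 18.0, -180.0]
90 0 [(0.09, 0.4, '+1-1'), (0.09, 0.5, '+1-1'), (0.09, 0.6, '+1-1'), (0.09, 0.7, '+1-1'), (0.15, 0.4, '+1-1'), (0.15, 0.5, '+1-1'), (0.15, 0.6, '+1-1'), (0.15, 0.7, '+1-1')] [9.0, 24.0, 16.0, 82.0, 0.0, 79.0]
90 45 [(0.09, 0.4, '+1-1'), (0.09, 0.5, '+1-1'), (0.09, 0.6, '+1-1'), (0.09, 0.7, '+1-1'), (0.15, 0.4, '+1-1'), (0.15, 0.5, '+1-1'), (0.15, 0.6, '+1-1'), (0.15, 0.7, '+1-1')] [-6.0, 42.0, 30.0, 102.0, 39.0, 55.0]
90 70 [(0.09, 0.4, '+1-1'), (0.09, 0.5, '+1-1'), (0.09, 0.6, '+1-1'), (0.15, 0.4, '+1-1'), (0.15, 0.5, '+1-1')] [-21.0, 34.0, 1.0, 118.0, 45.0, 21.0]
90 80 [(0.09, 0.4, '+1-1')] [-30.0, 39.0, -10.0, 118.0, 39.0, 8.0]
90 90 [] 
-90 0 [(0.09, 0.4, '+1-1'), (0.09, 0.5, '+1-1'), (0.09, 0.6, '+1-1'), 
[... 2116 characters left out ...]
 -8.0, -30.0, 33.0, -31.0, -143.0]
-45 70 [(0.09, 0.7, '+1-1'), (0.15, 0.7, '+1-1')] [27.0, -8.0, -47.0, -9.0, -47.0, -157.0]
-45 80 [(0.09, 0.7, '+1-1'), (0.15, 0.7, '+1-1')] [28.0, 1.0, -50.0, -34.0, -52.0, -167.0]
-45 90 [(0.09, 0.6, '+1-1'), (0.09, 0.7, '+1-1'), (0.15, 0.6, '+1-1'), (0.15, 0.7, '+1-1')] [28.0, 16.0, -47.0, -63.0, -53.0, -180.0]
180 0 [(0.09, 0.4, '+1-1'), (0.09, 0.5, '+1-1'), (0.09, 0.6, '+1-1'), (0.09, 0.7, '+1-1'), (0.15, 0.4, '+1-1'), (0.15, 0.5, '+1-1'), (0.15, 0.6, '+1-1'), (0.15, 0.7, '+1-1')] [9.0, 24.0, 16.0, 82.0, 0.0, -11.0]
180 45 [(0.09, 0.4, '+1-1'), (0.09, 0.5, '+1-1'), (0.15, 0.4, '+1-1')] [8.0, 27.0, 7.0, 114.0, -9.0, -9.0]
180 70 [] 
180 80 [] 
180 90 []
```

```bash
cat >> h.py <<'E'
yaw=21.7; C=np.array([.5225,.1738,0]); D=np.array([np.cos(np.radians(yaw)),np.sin(np.radians(yaw)),0])
HG=.09; TL=15
G=C+D*(HG-.068)
def tcp(p,z): return np.asarray(p)-.054*z
E
python3 -W ignore - <<'E'
from h import *
best=[]
for s in(1,-1):
  z,e=pose(yaw,-TL,s)
  for h in(.02,.2): print(s,h,np.round(robot.ik(tcp(G+[0,0,h],z),e)))
  for az in (-50,-60,-70,-80):
    z2,e2=pose(az,90-TL,s)
    for h in(.085,.11,.19):
      q=robot.ik(tcp([.53,.17,h],z2),e2); print(' ',az,h,None if q is None else np.round(q))
E
```

```text
1 0.02 [  7.  25.   2.  82.  -4. -14.]
1 0.2 [  7.  20.  15.  99.  -4. -14.]
  -50 0.085 [ 33.   3. -41.  21. -73.  64.]
  -50 0.11 [ 33.  -1. -41.  24. -73.  64.]
  -50 0.19 [ 33.  -9. -40.  34. -73.  64.]
  -60 0.085 [ 33.  21. -18.  61. -75. 101.]
  -60 0.11 [ 33.  19. -18.  64. -75. 101.]
  -60 0.19 [ 33.  12. -16.  72. -75. 101.]
  -70 0.085 [ 32.  39.   3.  92. -71. 130.]
  -70 0.11 [ 32.  37.   3.  94. -71. 130.]
  -70 0.19 [ 32.  31.   4. 101. -71. 130.]
  -80 0.085 [ 31.  52.  19. 110. -64. 146.]
  -80 0.11 [ 31.  50.  18. 112. -64. 146.]
  -80 0.19 [ 31.  44.  19. 118. -64. 146.]
-1 0.02 [  7.  25.   2.  82.  -4. 166.]
-1 0.2 [  7.  20.  15.  99.  -4. 166.]
  -50 0.085 [  33.    3.  -41.   21.  -73. -116.]
  -50 0.11 [  33.   -1.  -41.   24.  -73. -116.]
  -50 0.19 [  33.   -9.  -40.   34.  -73. -116.]
  -60 0.085 [ 33.  21. -18.  61. -75. -79.]
  -60 0.11 [ 33.  19. -18.  64. -75. -79.]
  -60 0.19 [ 33.  12. -16.  72. -75. -79.]
  -70 0.085 [ 32.  39.   3.  92. -71. -50.]
  -70 0.11 [ 32.  37.   3.  94. -71. -50.]
  -70 0.19 [ 32.  31.   4. 101. -71. -50.]
  -80 0.085 [ 31.  52.  19. 110. -64. -34.]
  -80 0.11 [ 31.  50.  18. 112. -64. -34.]
  -80 0.19 [ 31.  44.  19. 118. -64. -34.]
```

```bash
python3 -W ignore - <<'E'
from h import *
z,e=pose(yaw,-TL,1)
robot.move_pose(tcp(G+[0,0,.2],z),e); robot.set_gripper(.074)
robot.line_to(tcp(G+[0,0,.05],z),vel=.2)
print(robot.line_to(tcp(G+[0,0,.008],z),vel=.03,guard=5))
o=robot.observe(); p=o["tool_pos"]; print(o["time"],p+.054*z,o["gripper_width"],o["ft_force"])
cv2.imwrite("pics/g.png",robot.grab_frame("wrist"))
E
```

```text
True
5.4833 [0.54282233 0.18190656 0.01119591] 0.07427141851524213 [0.23472425 0.11765297 5.74348794]
```

View pics/g.png

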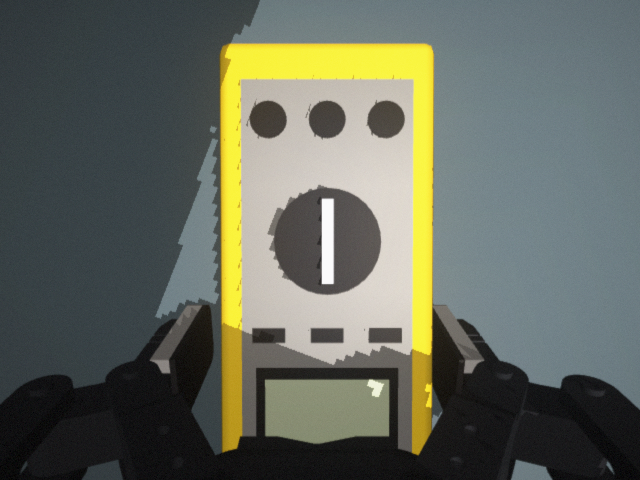

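The wrist view shows the meter centred between the pads (edges at columns 222 and 432), with the pads beside the screen end. The tips touch the bench. Next: raise 5 mm, grip, lift, and stand it upright.

```bash
python3 -W ignore - <<'E'
from h import *
z,e=pose(yaw,-TL,1)
robot.line_to(tcp(G+[0,0,.0165],z),vel=.05)
robot.set_gripper(0.04); o=robot.observe(); print(o["gripper_width"],o["gripper_force"],o["ft_force"])
robot.line_to(tcp(G+[0,0,.17],z),vel=.12)
z2,e2=pose(-65,90-TL,1)
robot.move_pose(tcp([.53,.17,.17],z2),e2)
o=robot.observe(); print(o["time"],o["gripper_width"],o["gripper_force"],o["ft_force"])
cv2.imwrite("pics/up.png",robot.grab_frame("scene")[100:340,160:480].repeat(2,0).repeat(2,1))
E
```

```text
0.05910142866795069 65.87941646575928 [0.44388906 2.04546457 4.70927734]
9.4917 0.05969498851295488 65.29229879379272 [-0.87972445 -0.71115978 -2.8996592 ]
```

View pics/up.png

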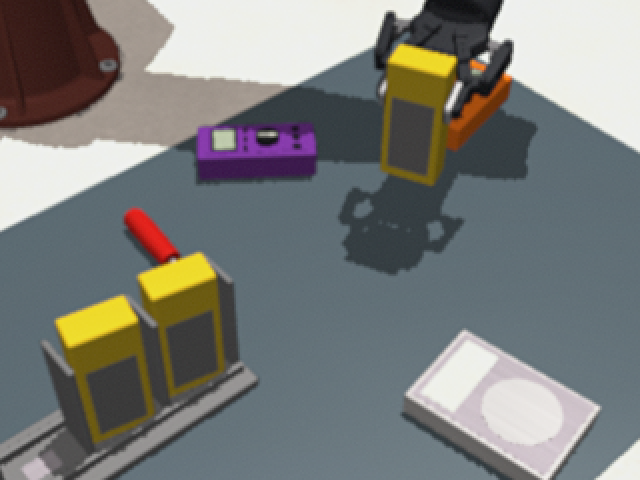

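The meter hangs upright in the gripper, clear of everything. I'll lower it with a guard, release, and back off.

```bash
python3 -W ignore - <<'E'
from h import *
z2,e2=pose(-65,90-TL,1)
robot.line_to(tcp([.53,.17,.105],z2),vel=.1)
print(robot.line_to(tcp([.53,.17,.080],z2),vel=.02,guard=8))
o=robot.observe(); p=o["tool_pos"]; print(o["time"],p+.054*z2,o["ft_force"],o["torque"])
robot.line_to(p-[0,0,.001],vel=.02,guard=12)
cv2.imwrite("pics/st.png",robot.grab_frame("scene")[100:340,160:480].repeat(2,0).repeat(2,1))
robot.set_gripper(.075); robot.pause(.4); p=robot.observe()["tool_pos"]
o=robot.observe(); print(o["time"],o["gripper_width"],o["gripper_force"],o["ft_force"],p+.054*z2)
cv2.imwrite("pics/st2.png",np.hstack([robot.grab_frame("scene")[100:340,240:480],robot.grab_frame("wrist")[::2,::2]]))
E
```

```text
True
11.1333 [0.53002123 0.17000624 0.08990858] [-1.5869058   2.09845312  5.75984035] [ 0.1532191   0.35610791 -0.13567413]
12.1417 0.07509867655014019 0.0 [ 0.19753199  0.17903265 -0.27229781] [0.52999921 0.16997829 0.08886768]
```

View pics/st2.png

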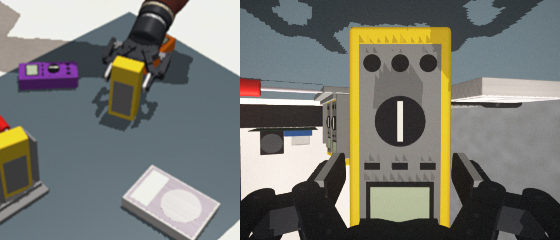

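It stands released. I'll retract and take wrist pictures of the dock and then of the meter from above.

```bash
python3 -W ignore - <<'E'
from h import *
import pickle
z2,e2=pose(-65,90-TL,1)
p=robot.observe()["tool_pos"]
robot.line_to(p-.09*z2,vel=.1)
robot.line_to(p-.09*z2+[0,0,.16],vel=.2)
out={}
def snap(n,cam):
    out[n]=(robot.get_calibration(cam),robot.grab_frame(cam))
snap("top","top")
def go(pt,az):
    z,e=pose(az,0,1); z,e_=pose(az,0,-1)
    q=robot.observe()["q"]; c=[robot.ik(pt,e),robot.ik(pt,e_)]
    c=[k for k in c if k is not None]; k=min(c,key=lambda k:abs(np.array(k)-q).max()); print(np.round(k)); robot.goto_joints(k)
go([.50,.17,.36],-65+90); snap("meter","wrist")
go([.50,-.28,.36],0); snap("dock","wrist")
o=robot.observe(); print(o["time"],o["q"].round())
pickle.dump(out,open("out.pkl","wb"))
c,im=out["meter"]; 
for n,m in out.items(): cv2.imwrite(f"pics/w_{n}.png",m[1])
cv2.imwrite("pics/w.png",cv2.resize(np.hstack([out[n][1] for n in("meter","dock")]),(800,300)))
E
```

```text
[  5.  -5.   0.  95.   0. 160.]
[-42.   2.   8.  95.   0. 138.]
17.1417 [-42.   2.   8.  95.   0. 138.]
```

View pics/w.png

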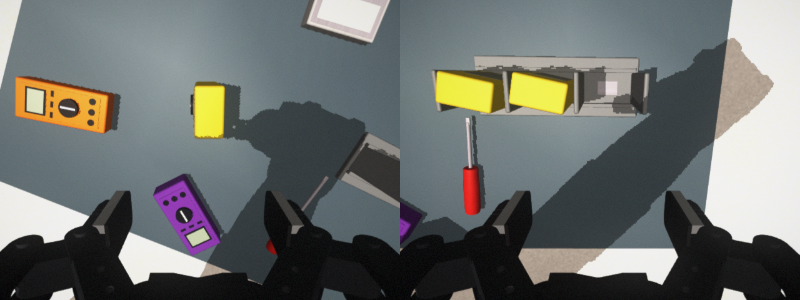

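The left half shows the standing meter at about (209,110), upright, with its knob on the left (towards +y). The right half shows the dock, with its right bay free at about (610,88). Next I'll measure the meter's top face and take a zoomed crop of the bay.

```bash
python3 -W ignore - <<'E'
from h import *
import pickle
out=pickle.load(open("out.pkl","rb"))
for n in("meter","top"):
  c,im=out[n]; cs,_=cv2.findContours(yellow(im),cv2.RETR_EXTERNAL,cv2.CHAIN_APPROX_NONE)
  for k in cs:
    if cv2.contourArea(k)<300: continue
    P=onplane(c,k,.136)[:,:2]; r=cv2.minAreaRect((P*1000).astype(np.float32)); print(n,r)
im=out["dock"][1]; cv2.imwrite("pics/dz.png",cv2.resize(im[80:200,230:430],None,fx=4,fy=4,interpolation=cv2.INTER_CUBIC))
E
```

```text
meter ((531.8939819335938, 171.2806854248047), (58.64973449707031, 33.325538635253906), 25.10477638244629)
top ((524.252197265625, 164.2607421875), (76.80067443847656, 38.34541702270508), 30.299137115478516)
top ((553.6351928710938, -215.73907470703125), (67.10054016113281, 36.053688049316406), 79.51483917236328)
top ((553.0350952148438, -138.23272705078125), (65.17414093017578, 38.75801467895508), 80.16015625)
```

View pics/dz.png

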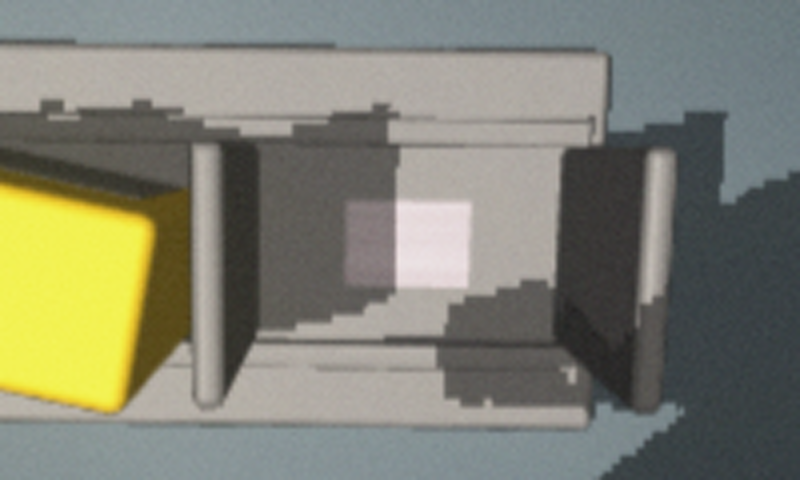

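```bash
python3 -W ignore - <<'E'
from h import *
import pickle
c,_=pickle.load(open("out.pkl","rb"))["dock"]
f=lambda a,z:(print(onplane(c,np.array(a)/4+[230,80]-.375,z)[:,:2].round(4).tolist()))
f([[207,145],[207,408],[660,148],[655,412]],.132)   # cheek ends
f([[609,54],[590,427],[408,245]],.012)
f([[230,345],[575,345]],.022); f([[230,143],[560,145]],.012)
E
```

```text
[[0.5739, -0.2542], [0.529, -0.2532], [0.5735, -0.3315], [0.5284, -0.333]]
[[0.595, -0.3398], [0.5067, -0.339], [0.551, -0.2929]]
[[0.528, -0.2499], [0.5282, -0.3331]]
[[0.5747, -0.2501], [0.5744, -0.329]]
```

The bay is at about (0.551, -0.293) with yaw about 0: cheek gap 78.5 mm, depth about 45 mm, and floor patch and cheeks agree. The meter is at (0.5319, 0.1713), with its x axis at -65°. Next: grasp from above, front and back, and carry over the bay.

```bash
cat >> h.py <<'E'
M=np.array([.5319,.1713,0]); B=np.array([.551,-.293,0]); HT=.103+.054
E
python3 -W ignore - <<'E'
from h import *
p=M+[0,0,HT]
s=min((1,-1),key=lambda s:abs(robot.ik(p+[0,0,.1],pose(25.1,0,s)[1])[5]))
open("s","w").write(str(s)); e=pose(25.1,0,s)[1]; eb=pose(90,0,s)[1]
print(robot.ik(p,e).round(),[robot.ik(B+[0,0,HT+h],eb).round() for h in(.012,.22)])
robot.move_pose(p+[0,0,.12],e); robot.set_gripper(.08)
print(robot.line_to(p,vel=.1,guard=8)); print(robot.observe()["ft_force"])
robot.set_gripper(.02); o=robot.observe(); print(o["gripper_width"],o["gripper_force"],o["ft_force"])
robot.line_to(p+[0,0,.22],vel=.12)
robot.move_pose(B+[0,0,HT+.22],eb); robot.line_to(B+[0,0,HT+.17],vel=.1)
o=robot.observe(); print(o["time"],o["gripper_width"],o["ft_force"],o["tool_pos"],o["tcp_rot"])
cv2.imwrite("pics/hov.png",np.hstack([robot.grab_frame("scene")[100:420,80:400],robot.grab_frame("top")[80:400,300:620]]))
E
```

```text
[  4.   0. -16.  74.   0. -21.] [array([ -40.,   11.,   -3.,   76.,    0., -130.]), array([ -40.,   12.,   20.,   98.,    0., -130.])]
False
[-0.40516764  0.5024544  -0.28215303]
0.03343847294819735 60.323123931884766 [ 0.11971485 -0.08482155  2.17618517]
25.8833 0.0331704680863414 [ 0.44484044  0.69990491 -2.25908677] [ 0.55113993 -0.29278722  0.32765222] [-1.79973011e+02 -2.22302952e-02 -8.99842751e+01]
```

View pics/hov.png

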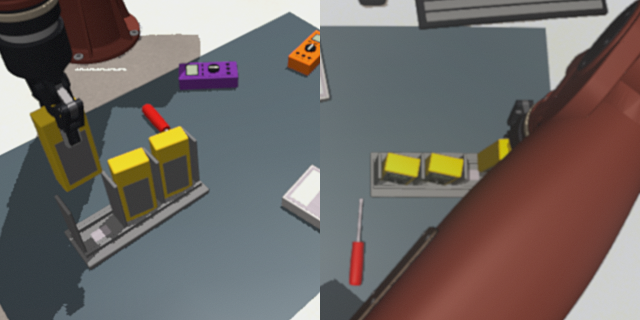

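The meter is held upright over the bay, its back to the scene camera like its neighbours, so its screen faces front. Now I'll lower it with a guard.

```bash
python3 -W ignore - <<'E'
from h import *
print(robot.line_to(B+[0,0,HT+.035],vel=.08,guard=10), robot.observe()["tool_pos"][2]-HT)
hit=robot.line_to(B+[0,0,HT+.006],vel=.02,guard=6); o=robot.observe()
print(hit,o["tool_pos"]-[0,0,HT],o["ft_force"],o["torque"],o["time"])
E
```

```text
False 0.03555625032714019
True [ 0.55102033 -0.29301727  0.01239988] [-0.41395716 -0.03165167  4.55400177] [ 0.01183137  0.11068214 -0.00581936] 28.8667
```

Contact came at 12.4 mm, which is the bay floor. I'll release, retreat and check.

```bash
python3 -W ignore - <<'E'
from h import *
p=robot.observe()["tool_pos"]
robot.set_gripper(.06); robot.pause(.3)
robot.line_to(p+[0,0,.2],vel=.12)
s=int(open("s").read())
robot.move_pose([.45,-.28,.38],pose(0,0,1)[1]); robot.pause(.2)
c=robot.get_calibration("wrist"); im=robot.grab_frame("wrist")
cs,_=cv2.findContours(yellow(im),cv2.RETR_EXTERNAL,cv2.CHAIN_APPROX_NONE)
for k in cs:
    if cv2.contourArea(k)>800: print(cv2.minAreaRect((onplane(c,k,.148)[:,:2]*1000).astype(np.float32)))
print(robot.observe()["time"])
cv2.imwrite("pics/end.png",np.hstack([im[:400,100:500],robot.grab_frame("scene")[80:480,60:460]]))
E
```

```text
((550.71875, -293.7769775390625), (34.2723388671875, 59.40220260620117), 0.08339057862758636)
((552.2434692382812, -137.22592163085938), (59.26424789428711, 33.91548156738281), 78.00323486328125)
((548.9807739257812, -225.4833221435547), (37.22410202026367, 33.815250396728516), 77.43649291992188)
32.9333
```

View pics/end.png

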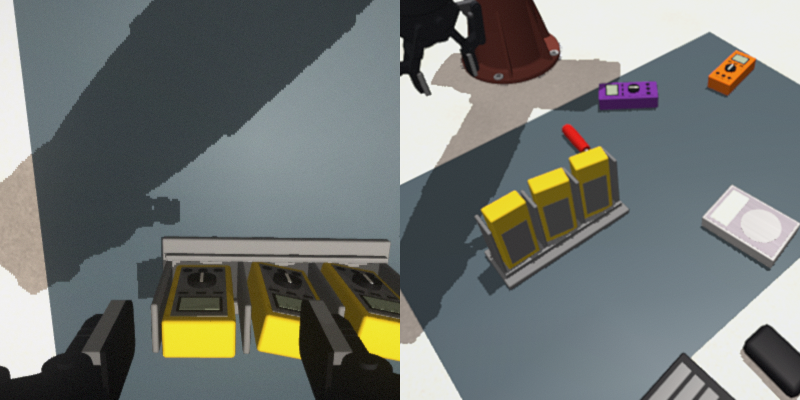

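The wrist view shows the meter squarely in the bay, its screen facing the same way as its neighbours'. Its top centre measures (0.5507, -0.2938), within 1 mm of the bay centre. The scene view shows nothing else disturbed.

```bash
python3 -c "
from plant import robot
print(robot.job_done())"
```

```text
the job is handed in; nothing more can be done
None
```

The meter was stood upright on the bench and released, then set upright on the free bay's floor with its screen to the front, within about 1 mm of the bay's centre by the last picture; the job is handed in at about 33 s, but the hand-in returned no verdict.

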